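Unlock and take out the centrifuge rotor

TASK

The rotor has to come out of the open centrifuge for cleaning. Take the red T-key from its holder, fit its square end fully into the socket in the middle of the rotor hub and turn it anticlockwise until the lock stops; then put the key back in its holder, lift the rotor straight out by its hub and set it down gently, upright, in the middle of the steel tray, without disturbing the tube racks or the bottle.

Things in the scene. Friction and masses are not known exactly. Their poses are not given: they have to be found in the camera images.
- key_grip (a point): Loose red T-key, 130 g, 95 mm tall, standing upright in its holder. Its cross bar at the top is 96 long x 16 thick x 20 high mm; this point is the bar's centre, 85 mm above the tip; x along the bar, y across its thickness, z up. Below it a round neck (16 mm), then a collar of 28 mm diameter, 50 to 56 mm above the tip, then the square shaft.
- key_tip (a point): Centre of the end of the key's steel shaft, 85 mm below the bar's centre; axes as the bar's. The shaft is 12 x 12 mm square, faces parallel and square to the bar, the last 6 mm tapering to 8 x 8 mm.
- holder_mouth (a point): Key holder: fixed grey block 80 x 80 x 52 mm with an upright round well of 20 mm diameter right through it. This point: centre of the well's mouth, on the block's top. The key hangs loosely in the well by its collar, at any yaw, its tip 50 mm below this point and the bar's centre 35 mm above it.
- socket (a point): Centre of the mouth of the square socket, 14 x 14 mm and 22 mm deep, in the top of the brass lock head inside the rotor hub; 174 mm above the bench, 10 mm below the hub's rim, 21 mm below the deck. It turns with the lock; z up, x and y square to the socket's faces. With the key fully in, the tip is 22 mm below this point, the bar's centre 63 mm above.
- lock (a joint): Angle of the lock head (brass, 22 x 40 mm, 26 high), rad: 0 locked, crosswise over the hub's slot; 1.57 open, at a hard stop, in line with the slot. Grows anticlockwise from above, starts at 0.35 to 0.7, stays where left, takes 0.12 N m to turn. Below about 1.4 it holds the rotor down. The key has about 0.2 rad of play in the socket, so it must turn that much further.
- rotor_hub (a point): Loose blue rotor, 0.5 to 0.8 kg, 152 mm diameter, 74 mm high. Its hub, a bare aluminium tube of 57 mm outside diameter, can be gripped across at any yaw. This point: on the axis, 17 mm below the hub's rim, 57 mm above the flat underside. The blue dish with eight tube holes round the hub lies 38 mm below this point at the hub, 23 mm at 60 mm from the axis, 14 mm at the rim.
- rotor_base (a point): Centre of the rotor's flat underside (58 mm radius), z along the rotor's axis. At the start it is 110 mm above the bench. The rotor's slot clears the open lock head by 3 mm all round: lift straight up, 70 mm to be clear of the spindle, over 90 mm for the underside to clear the deck.
- centrifuge: Fixed cream centrifuge, 270 mm (x) by 310 mm (y, -140 to +170); origin on the bench below the chamber's axis. Deck 195 mm above the bench with a round mouth of 184 mm diameter over the chamber. Dark front panel on +y. The open lid stands on the -y side: hinged 150 mm from the axis at deck height, 262 mm wide, leaning back 28 degrees, top 430 mm above the bench.
- tray_floor (a point): Fixed steel tray, 220 x 220 mm outside, walls 4 mm, rim 24 mm above the bench, black rubber mat inside. This point: centre of the mat's top, 7 mm above the bench; x and y along its sides.
- foam_rack: Bystander: white foam rack of tubes with green, yellow and black caps, 70 (x) x 132 (y) mm, 114 mm high; origin under its centre.
- tube_rack: Bystander: blue rack of tubes with purple and orange caps, 80 x 80 mm, 114 mm high; origin under its centre.
- bottle: Bystander: white bottle with a blue cap, 62 mm diameter, 135 mm high; origin under its centre.
- rotor: The same rotor as a body; origin at the centre of its underside.

How it is judged:
By the outcome, as a careful person would: the job done as asked, in the order asked, and still so for the second after the job is handed in, with the robot touching nothing.
It also fails if it takes over 72 s, if anything falls off the work surface, if the arm or the gripper's body presses on something with over 40 N, if the wrist force passes 120 N, or if a joint passes its speed limit or range.

ROBOT

A 6-joint arm with a two-finger parallel gripper is mounted at the origin on the work surface. World frame = base frame: x ahead of the robot, y to its left, z up, the work surface at z = 0. Lengths are in mm, angles in rad, forces in N, time in s.
With the tool pointing down it reaches from about 300 to 775 mm from the base axis. Payload 14.6 kg.
Tool frame: the origin (TCP) lies at the very end of the fingers, on their centre line; the grasp point (between the pads) lies 19 mm behind it (manip.grip_point_offset is the distance from the TCP to the grasp point, in mm); z points along the fingers, y is the line along which they close (so a half turn about z gives the same grasp; the last joint's range is limited). The gripper opens to 94 mm and grips with 3 to 60 N. Pads are 16 mm wide; open, the fingers measure 119 mm over their backs; the gripper's body (75 mm by 177 mm) begins 78 mm behind the grasp point.
Start: joints at [1.069, 0.3, 1.521, -0, 1.321, -0.067], TCP at [231.672, 498.816, 205.446] pointing down, gripper open.
Joint ranges: [-3.03, 3.03], [-0.79, 2.21], [0.23, 2.52], [-1.04, 4.18], [0, 3.07], [-2.55, 2.55]. Speed limits (rad/s): [2.22, 2.22, 2.57, 3.14, 3.14, 3.14].

INTERFACE

Orientations are given as [roll, pitch, yaw] about the fixed x, y, z axes, in that order (R = Rz(yaw) Ry(pitch) Rx(roll)).
In Python, from cell import telemetry, eyes, manip gives the robot as it stands.
- The arm moves only by the tool play_rows, never from a script. Its arguments are lists of equal length, an entry for each row: "translation": the shift along the world's x, y, z in m, a list of three; "yaw": the turn about the world's z in rad. A call has 1 to 12 rows; each row is the pose to reach, as a shift and turn from the pose commanded when the call began; what a row does not reach only later rows make up. A row lasts 1/8 s, in which the tool goes at most 62.5 mm and 10.7 degrees, less where a joint would pass 70% of its speed; a pose out of reach is approached as far as the arm can. A call with a gripper value outside its range is refused whole. "hand" is the opening, from 0 (shut) to 1 (fully open), set as the call begins (left out, the last holds). The fingers move at their own pace and stop on an object; "force" is the grip in N (left out, the last holds). Time passes only in rows, so rows that repeat a pose let the fingers close. It gives the time, the measured TCP pose, the force, the opening and the grip force at its end, in the units of the state.
- telemetry.read_state(): the state, without advancing time (a new reading comes with each control period).
- eyes.camera(name): name is "side" or "top" or "wrist"; returns a dict with "pixels" (480x640x3 uint8, red, green, blue), "fx", "fy", "cx", "cy" (pixels), "cam_to_world" (4x4, takes a point from camera to world coordinates); the wrist camera has in their place "T_tool_cam" (4x4, takes a point from camera to tool coordinates, whose origin is the TCP and whose axes are the flange's). Camera axes: x right, y up, looking along -z (the intrinsics and any distortion apply to the point x, -y, -z); pixel columns grow to the right and rows downward; lengths in mm; the calibration is good to about 2 mm. A picture is of the moment at which its call begins: read the wrist's pose just before it. There is no depth.
- manip.sign_off(): hands the job in; it is judged then, once.
The state is a dict: "clock": time; "joints": joint angles; "qd": joint speeds; "effort": joint torques, N m; "eef_pos": TCP position; "eef_rot": TCP orientation; "wrist_force": force on the tool from outside, world axes, zero at the start; "moment": the same for the moment, N m; "finger_gap": finger opening in mm; "finger_force": force on a finger pad.
Only numpy, scipy, OpenCV 4.12 (cv2) and the standard library are available. Lean on these libraries where they do the work, as an engineer would, in place of code of your own. Each camera call takes 0.05 s, during which the arm holds its last target. There are 200 camera calls.

## Working session

There is one attempt and no reset: what is moved stays moved. The work goes in short steps, Python scripts to look and compute and a tool call to move; the robot and the scene stay as the last step left them, time stands still between calls to the robot, and variables do not carry over. Pictures are saved under pics/ and viewed, at most 10 in all, crops included, and the job is handed in when it is done.

Besides the shell and the picture viewer there is one more tool, called in YAML: its name, and indented under it one key for each argument. play_rows: Moves the arm, as the interface text tells. Its arguments: {"type":"object","properties":{"translation":{"type":"array","items":{"type":"array","items":{"type":"number"}}},"yaw":{"type":"array","items":{"type":"number"}},"hand":{"type":"number"},"force":{"type":"number"}},"required":["translation","yaw"]}

```bash
mkdir -p pics; ls; cat > h.py <<'E'
import numpy as np, cv2
from cell import telemetry, eyes, manip
from scipy.spatial.transform import Rotation as R
def grab(name,tag):
    s=telemetry.read_state(); c=eyes.camera(name)
    cv2.imwrite(f'pics/{tag}.png',c['pixels'][:,:,::-1])
    if name=='wrist':
        T=np.eye(4);T[:3,:3]=R.from_euler('xyz',s['eef_rot']).as_matrix();T[:3,3]=s['eef_pos'];M=T@np.array(c['T_tool_cam'])
    else: M=np.array(c['cam_to_world'])
    np.savez(f'pics/{tag}.npz',M=M,k=[c['fx'],c['fy'],c['cx'],c['cy']])
    return c,s
def ray(tag,u,v):
    z=np.load(f'pics/{tag}.npz');M=z['M'];fx,fy,cx,cy=z['k']
    d=M[:3,:3]@np.array([(u-cx)/fx,-(v-cy)/fy,-1]);return M[:3,3],d/np.linalg.norm(d)
def at(tag,u,v,zz):
    o,d=ray(tag,u,v);return o+d*(zz-o[2])/d[2]
def tri(*obs):
    A=np.zeros((3,3));b=np.zeros(3);rs=[ray(*o) for o in obs]
    for o,d in rs:
        P=np.eye(3)-np.outer(d,d);A+=P;b+=P@o
    x=np.linalg.solve(A,b);return x,[float(np.linalg.norm((np.eye(3)-np.outer(d,d))@(x-o))) for o,d in rs]
def proj(tag,p):
    z=np.load(f'pics/{tag}.npz');M=np.linalg.inv(z['M']);fx,fy,cx,cy=z['k'];q=M[:3,:3]@p+M[:3,3]
    return cx+fx*q[0]/-q[2],cy-fy*q[1]/-q[2]
E
python3 - <<'E'
from h import *
np.set_printoptions(suppress=True,precision=3)
for n in ['top','side','wrist']:
    c,s=grab(n,n+'0');print(n,{k:v for k,v in c.items() if k!='pixels'})
print(s,manip.grip_point_offset)
a=cv2.imread('pics/top0.png');b=cv2.imread('pics/side0.png')
E
```

```text
pics
top {'fx': 599.6380409585512, 'fy': 599.6380409585512, 'cx': 301.6068653436286, 'cy': 241.39718454167803, 'cam_to_world': array([[  -0.021,    0.978,   -0.207,  323.985],
       [  -1.   ,   -0.022,   -0.001,   93.768],
       [  -0.006,    0.207,    0.978, 1326.727],
       [   0.   ,    0.   ,    0.   ,    1.   ]])}
side {'fx': 434.24344121760726, 'fy': 434.24344121760726, 'cx': 316.25871150352776, 'cy': 245.06484873557193, 'cam_to_world': array([[ -0.789,   0.492,  -0.367, 274.866],
       [ -0.614,  -0.619,   0.49 , 449.192],
       [  0.015,   0.612,   0.791, 716.956],
       [  0.   ,   0.   ,   0.   ,   1.   ]])}
wrist {'fx': 352.1706805178995, 'fy': 352.1706805178995, 'cx': 313.5147738997797, 'cy': 237.18466405255612, 'T_tool_cam': array([[   0.001,    0.968,    0.249,   72.39 ],
       [   1.   ,   -0.001,   -0.   ,   -0.553],
       [   0.   ,    0.249,   -0.968, -179.877],
       [   0.   ,    0.   ,    0.   ,    1.   ]])}
{'clock': 0.1, 'joints': array([ 1.069,  0.3  ,  1.522, -0.   ,  1.321, -0.067]), 'qd': array([-0.   ,  0.   , -0.003, -0.001,  0.   , -0.   ]), 'effort': array([  0.003, -53.264, -35.329,   0.071,   0.024,  -0.   ]), 'eef_pos': array([231.579, 498.615, 204.941]), 'eef_rot': array([-3.141, -0.   ,  2.707]), 'wrist_force': array([-0.168,  0.622,  0.498]), 'moment': array([ 0.012, -0.02 , -0.049]), 'finger_force': 0.0, 'finger_gap': 93.79692005935722} 18.8
```

View pics/top0.png

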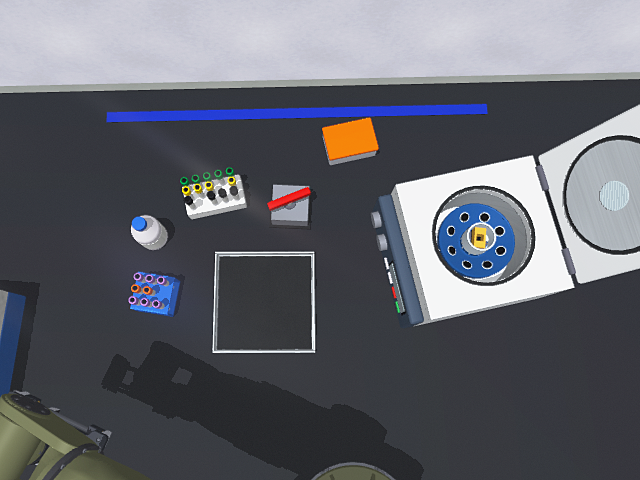

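View pics/side0.png

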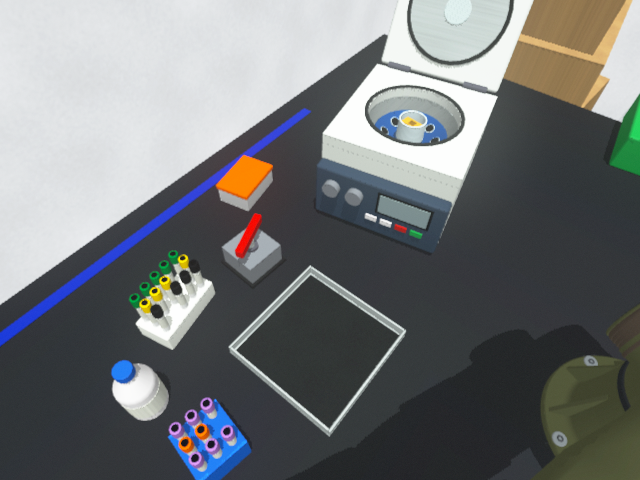

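The top view shows the key bar from (268,206) to (310,189), the rotor hub near (481,237) and the tray corners at about (215,253) to (315,351). In the side view the key is near (250,235), the hub near (412,120), and the tray corners are (311,268), (405,331), (329,433), (231,349). I'll enlarge these.

```bash
python3 - <<'E'
from h import *
a=cv2.imread('pics/top0.png');b=cv2.imread('pics/side0.png')
def crop(im,u,v,w=66,h=50,s=6): return cv2.resize(im[v:v+h,u:u+w],None,fx=s,fy=s,interpolation=cv2.INTER_CUBIC)
o=np.vstack([np.hstack([crop(a,258,180),crop(a,446,212)]),np.hstack([crop(b,217,208,66,50),crop(b,380,98)])])
cv2.imwrite('pics/comp.png',o)
# red bar segmentation
for n,im in(('top0',a),('side0',b)):
    m=((im[:,:,2]>150)&(im[:,:,1]<70)&(im[:,:,0]<70)).astype('uint8')
    k,l,st,ce=cv2.connectedComponentsWithStats(m)
    for i in range(1,k):
        if st[i,4]>60:
            p=np.argwhere(l==i)[:,::-1].astype(np.float32);print(n,st[i],ce[i],cv2.boxPoints(cv2.minAreaRect(p)).tolist())
t=[(215,253),(314,252),(315,351),(213,352)]; 
for z in(7,24): print([at('top0',*p,z).round(1).tolist() for p in t])
s=[(311,268),(405,331),(329,433),(231,349)]
print([at('side0',*p,24).round(1).tolist() for p in s])
print(at('top0',481,237,195),at('side0',412,116,184))
E
```

```text
top0 [267 187  44  22 307] [288.49185668 197.63843648] [[266.5172424316406, 202.79312133789062], [307.8965759277344, 186.24139404296875], [310.4482727050781, 192.62069702148438], [269.0689392089844, 209.17242431640625]]
side0 [235 213  27  45 429] [247.81351981 235.07459207] [[233.0452423095703, 254.12669372558594], [253.50904846191406, 210.9253387451172], [262.75115966796875, 215.3031768798828], [242.28733825683594, 258.5045166015625]]
[[580.7, 290.1, 7.0], [578.0, 68.2, 7.0], [359.7, 71.6, 7.0], [362.3, 292.6, 7.0]]
[[577.4, 287.6, 24.0], [574.7, 68.5, 24.0], [359.2, 71.9, 24.0], [361.9, 290.1, 24.0]]
[[569.8, 70.0, 24.0], [357.2, 72.9, 24.0], [360.5, 291.1, 24.0], [572.6, 285.6, 24.0]]
[ 563.99114894 -250.89349269  195.        ] [ 573.40752006 -263.66914563  184.        ]
```

View pics/comp.png

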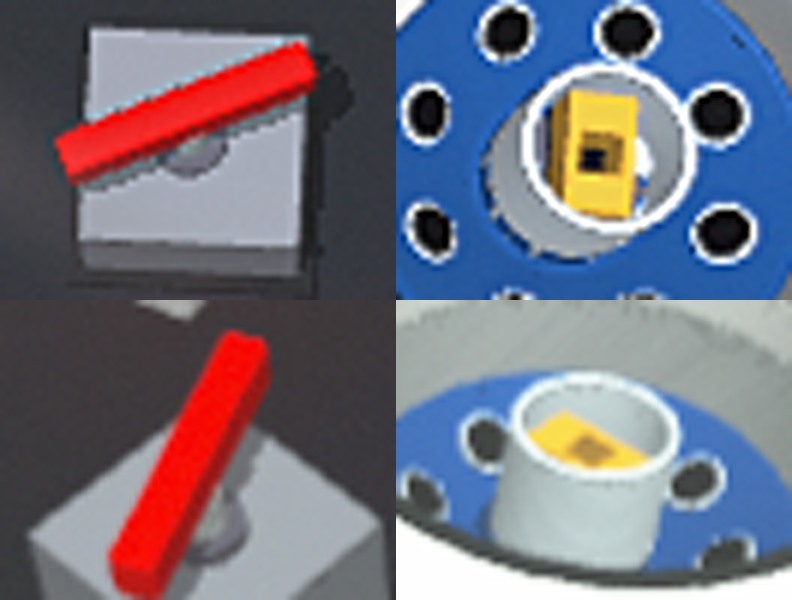

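The crops give bar-top centre at top (289,197.5) and side (248.7,231.8). The hub rim centre is at top (481.3,236.7) and side (413.2,119.2), and the socket mouth at top (480.3,237.3) and side (412.7,123).

```bash
python3 - <<'E'
from h import *
np.set_printoptions(suppress=True,precision=2)
print('bartop',tri(('top0',289,197.5),('side0',248.7,231.8)))
e1=at('top0',267.5,205,97);e2=at('top0',309.5,189.5,97);print(e1,e2,np.linalg.norm(e1-e2),np.arctan2(*(e2-e1)[1::-1]))
print('rim',tri(('top0',481.3,236.7),('side0',413.2,119.2)))
print('sock',tri(('top0',480.3,237.3),('side0',412.7,123)))
c=[(258+x/6,180+y/6) for x,y in [(92,27),(308,38),(298,246),(78,240)]]
p=[at('top0',*q,52) for q in c];print('block',p,np.mean(p,0))
# lock head long direction in top crop: left edge (568,90)->(555,205)
l1=at('top0',446+(635-396)/6,212+97/6,174);l2=at('top0',446+(628-396)/6,212+218/6,174);print('lock edge',l1,l2,np.arctan2(*(l2-l1)[1::-1]))
# centrifuge deck corners
q=[(537,157),(573,291),(420,324)]
print('deck',[at('top0',*x,195) for x in q])
E
```

```text
bartop (array([678.35, 119.49,  99.48]), [1.0489329267686764, 1.0489329267686585])
[664.52 166.05  97.  ] [696.71  76.04  97.  ] 95.59341524418537 -1.2272719082511876
rim (array([ 566.22, -254.77,  184.81]), [0.5274954609061547, 0.5274954609061048])
sock (array([ 566.54, -255.84,  175.13]), [1.1305320576186195, 1.1305320576184432])
block [array([723.76, 155.3 ,  52.  ]), array([717.66,  75.58,  52.  ]), array([638.7 ,  81.13,  52.  ]), array([642.79, 161.35,  52.  ])] [680.73 118.34  52.  ]
lock edge [ 586.02 -268.28  174.  ] [ 545.62 -262.56  174.  ] 3.0010691780343968
deck [array([ 723.64, -375.25,  195.  ]), array([ 455.69, -415.82,  195.  ]), array([ 400.1 , -123.04,  195.  ])]
```

Measured heights match the text: bar top 99, rim 185, socket 175. Tool yaw for the key is 1.914. Moving above the key for a wrist view.

play_rows:
  translation:
    - [0.045,-0.038,0.02]
    - [0.09,-0.076,0.03]
    - [0.14,-0.118,0.03]
    - [0.19,-0.16,0.03]
    - [0.24,-0.2,0.03]
    - [0.29,-0.245,0.03]
    - [0.34,-0.287,0.03]
    - [0.39,-0.33,0.02]
    - [0.43,-0.365,0.01]
    - [0.448,-0.38,0.01]
    - [0.448,-0.38,0.01]
    - [0.448,-0.38,0.01]
  yaw: [-0.08,-0.16,-0.25,-0.34,-0.43,-0.52,-0.61,-0.7,-0.76,-0.793,-0.793,-0.793]
  hand: 1

```text
clock: 1.65
eef_pos: [679.2, 119.4, 215.3]
eef_rot: [-3.141, -0.0, 1.915]
wrist_force: [-0.2, -0.1, -0.2]
finger_gap: 94.2
finger_force: 0.0
```

```bash
python3 - <<'E'
from h import *
np.set_printoptions(suppress=True,precision=3)
c,s=grab('wrist','w1');print(s['eef_pos'],s['eef_rot'],s['joints'])
print(proj('w1',np.array([680,119,97])),proj('w1',np.array([680,119,52])))
E
```

```text
[679.214 119.397 215.285] [-3.141 -0.     1.915] [ 0.121  0.621  1.039  0.     1.483 -0.223]
(np.float64(314.82793951620334), np.float64(232.58985490367849)) (np.float64(314.66521543837183), np.float64(221.90964276859233))
```

View pics/w1.png

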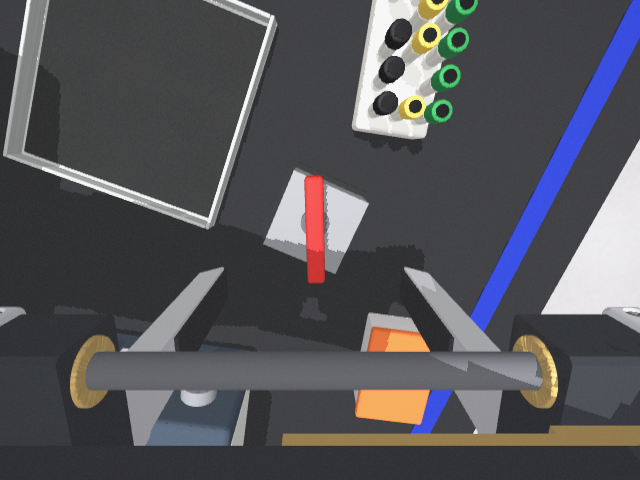

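The bar's top runs from (314,177) to (316.5,283), within about a millimetre of the prediction and almost aligned with the fingers.

```bash
python3 - <<'E'
from h import *
np.set_printoptions(suppress=True,precision=3)
im=cv2.imread('pics/w1.png').astype(int)
m=((im[:,:,2]>190)&(im[:,:,1]<110)&(im[:,:,0]<110));m[300:]=0;m[:,:300]=0;m[:,330:]=0
for v in (178,182,190,220,250,275,280,283): print(v,np.where(m[v])[0][[0,-1]] if m[v].any() else None, im[v,[308,315,320]].tolist())
a=at('w1',314,177.5,97);b=at('w1',316.3,283,97);print(a,b,(a+b)/2,np.linalg.norm(a-b),np.arctan2(*(a-b)[1::-1]))
print('tri',tri(('w1',315.2,228.5),('top0',289,197.5)),tri(('w1',315.2,228.5),('side0',248.7,231.8)))
E
```

```text
178 [305 321] [[76, 78, 246], [76, 78, 246], [73, 74, 245]]
182 [305 322] [[88, 91, 247], [86, 89, 247], [77, 80, 246]]
190 [305 322] [[89, 91, 247], [86, 87, 247], [81, 82, 246]]
220 [306 323] [[81, 83, 247], [82, 84, 247], [83, 86, 247]]
250 [308 323] [[52, 54, 196], [71, 73, 244], [73, 76, 245]]
275 [309 322] [[50, 52, 190], [52, 56, 204], [54, 54, 202]]
280 [309 322] [[50, 50, 189], [53, 54, 202], [53, 54, 203]]
283 None [[51, 48, 48], [45, 47, 98], [47, 48, 86]]
[663.249 163.442  97.   ] [697.156  75.314  97.   ] [680.203 119.378  97.   ] 94.42667710811861 1.9380851486277824
tri (array([680.248, 120.912,  93.02 ]), [1.1326611511442881, 1.1326611511442135]) (array([677.829, 121.311,  99.969]), [2.0997079460591292, 2.099707946059256])
```

play_rows:
  translation:
    - [0.0,0,-0.05]
    - [0.0,0,-0.1]
    - [0.0,0,-0.13]
    - [0.0,0,-0.147]
    - [0.0,0,-0.147]
    - [0.0,0,-0.147]
  yaw: [0.015,0.015,0.015,0.015,0.015,0.015]

```text
clock: 2.45
eef_pos: [680.3, 119.2, 70.3]
eef_rot: [3.139, 0.001, 1.929]
wrist_force: [0.4, 0.1, 0.1]
finger_gap: 93.9
finger_force: 0.0
```

play_rows:
  translation:
    - [0,0,0]
    - [0,0,0]
    - [0,0,0]
    - [0,0,0]
    - [0,0,0]
    - [0,0,0]
    - [0,0,0]
    - [0,0,0]
  yaw: [0,0,0,0,0,0,0,0]
  hand: 0
  force: 45

```text
clock: 3.45
eef_pos: [679.7, 118.8, 68.4]
eef_rot: [-3.142, 0.0, 1.929]
wrist_force: [0.8, 0.3, 0.6]
finger_gap: 17.3
finger_force: 0.3
```

play_rows:
  translation:
    - [0,0,0]
    - [0,0,0]
    - [0,0,0.02]
    - [0,0,0.05]
    - [0,0,0.1]
    - [0,0,0.15]
    - [0,0,0.2]
    - [0,0,0.235]
    - [0,0,0.235]
    - [0,0,0.235]
  yaw: [0,0,0,0,0,0,0,0,0,0]

```text
clock: 4.7
eef_pos: [679.3, 118.8, 302.1]
eef_rot: [-3.14, -0.001, 1.929]
wrist_force: [0.3, 1.0, -1.8]
finger_gap: 15.7
finger_force: 45.0
```

play_rows:
  translation:
    - [-0.008,-0.04,0]
    - [-0.016,-0.085,0]
    - [-0.026,-0.13,0]
    - [-0.036,-0.175,0]
    - [-0.046,-0.22,0]
    - [-0.056,-0.265,0]
    - [-0.066,-0.31,0]
    - [-0.074,-0.355,0]
    - [-0.082,-0.4,0]
    - [-0.088,-0.43,0]
    - [-0.09,-0.444,0]
    - [-0.09,-0.444,0]
  yaw: [-0.05,-0.1,-0.15,-0.2,-0.25,-0.3,-0.35,-0.4,-0.45,-0.5,-0.5,-0.5]

```text
clock: 6.2
eef_pos: [589.5, -325.2, 302.4]
eef_rot: [-3.14, -0.001, 1.429]
wrist_force: [0.3, 0.7, -1.3]
finger_gap: 15.7
finger_force: 45.0
```

play_rows:
  translation:
    - [0,0,0]
    - [0,0,0]
    - [0,0,0]
  yaw: [0,0,0]

```text
clock: 6.58
eef_pos: [589.9, -324.5, 303.6]
eef_rot: [3.141, 0.0, 1.43]
wrist_force: [-0.5, -0.3, -1.4]
finger_gap: 16.0
finger_force: 45.0
```

```bash
python3 -c "
from h import *
c,s=grab('wrist','w2');print(s['eef_pos'],s['eef_rot'],s['joints'],s['qd'])
print(proj('w2',np.array([566,-255,174])))"
```

```text
[ 589.93076875 -324.51670567  303.63044477] [3.14134187e+00 4.50382752e-05 1.42978883e+00] [-5.57324890e-01  5.53357938e-01  9.43717962e-01  6.03872634e-05
  1.64426918e+00 -4.16312957e-01] [-0.00298809  0.00204058 -0.00218654  0.00038967  0.00021337  0.00101689]
(np.float64(274.7950013105079), np.float64(154.01806376690013))
```

play_rows:
  translation:
    - [-0.03,0,0]
    - [-0.06,0,0]
    - [-0.06,0,0]
    - [-0.06,0,0]
    - [-0.06,0,0]
  yaw: [0,0,0,0,0]

```text
clock: 7.25
eef_pos: [530.3, -325.0, 303.1]
eef_rot: [-3.141, -0.0, 1.429]
wrist_force: [0.0, -0.7, -1.1]
finger_gap: 15.8
finger_force: 45.0
```

```bash
python3 -c "
from h import *
c,s=grab('wrist','w3');print(s['eef_pos'],s['eef_rot'],s['joints'],s['qd'])
o=[]
for t in('w2','w3'):
    u,v=[int(x) for x in proj(t,np.array([566,-255,174]))];im=cv2.imread(f'pics/{t}.png');print(t,u-33,v-50)
    o.append(cv2.resize(im[max(v-50,0):v+50,u-33:u+33],(396,600),interpolation=cv2.INTER_CUBIC))
cv2.imwrite('pics/w23.png',np.hstack(o))"
```

```text
[ 530.27220427 -325.03817562  303.08429398] [-3.14127639e+00 -2.05503710e-04  1.42930939e+00] [-6.08795709e-01  4.19999375e-01  1.13720310e+00  4.10002100e-05
  1.58476511e+00 -4.67308240e-01] [ 0.00071387  0.00048183  0.00354556 -0.00052272 -0.0008611  -0.00211233]
w2 241 104
w3 311 93
```

View pics/w23.png

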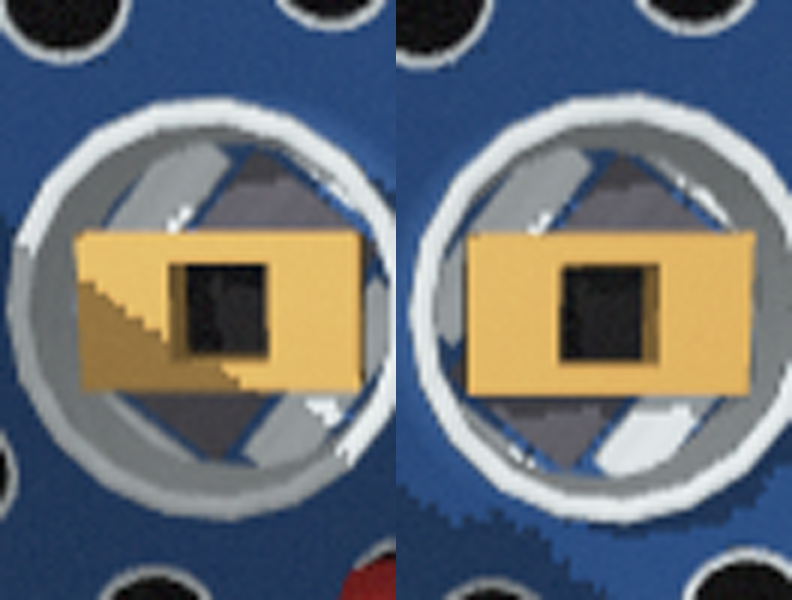

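Left crop: socket mouth centre (218,311), which is pixel (276.8,155.3). Right crop: centre (609,313), which is pixel (346.0,144.7). The brass edges lie parallel to the image axes, so the socket is aligned with tool yaw 1.43.

```bash
python3 - <<'E'
from h import *
np.set_printoptions(suppress=True,precision=2)
print('sock',tri(('w2',276.8,155.3),('w3',346.0,144.7)))
print(at('w2',276.8,155.3,174),at('w3',346,144.7,174), 'all',tri(('w2',276.8,155.3),('w3',346.0,144.7),('top0',480.3,237.3),('side0',412.7,123)))
# edge directions
for t,u0,v0,e in(('w2',241,104,[(75,232),(360,235)]),('w2',241,104,[(83,390),(360,390)]),('w3',311,93,[(71,233),(357,231)]),('w3',311,93,[(71,396),(357,397)])):
    a,b=[at(t,u0+x/6-.5,v0+y/6-.5,174) for x,y in e];d=b-a;print(np.linalg.norm(d),np.arctan2(d[1],d[0])+np.pi/2)
# bar in view: project in tool frame
im=cv2.imread('pics/w3.png').astype(int)
m=((im[:,:,2]>100)&(im[:,:,1]<0.5*im[:,:,2])&(im[:,:,0]<0.5*im[:,:,2])).astype('uint8')
k,l,st,ce=cv2.connectedComponentsWithStats(m)
for i in range(1,k):
    if st[i,4]>200: print(st[i],ce[i])
s=telemetry.read_state();Rm=R.from_euler('xyz',s['eef_rot']).as_matrix()
f=lambda p:proj('w3',s['eef_pos']+Rm@np.array(p))
for p in([48,8,-29],[48,-8,-29],[48,8,-9],[48,-8,-9],[-48,8,-29]):print(p,f(p))
cv2.imwrite('pics/w3c.png',cv2.resize(im[180:480,160:480].astype('uint8'),None,fx=2,fy=2))
E
```

```text
sock (array([ 567.5 , -256.31,  173.76]), [0.016998584890092885, 0.016998584890023722])
[ 567.52 -256.29  174.  ] [ 567.48 -256.33  174.  ] all (array([ 567.14, -256.32,  174.39]), [0.41784631935461247, 0.29726871086658757, 0.8665569891361258, 1.4928189286641227])
40.29851427872337 1.4207459244768543
39.88562540526935 1.4308549828427595
40.07577307251876 1.4371394912146365
40.8420937642504 1.4270026506291476
[ 296  198   36  153 5087] [313.39 272.96]
[48, 8, -29] (np.float64(332.9224728316975), np.float64(203.09730013475962))
[48, -8, -29] (np.float64(295.8597650010332), np.float64(203.06026063128235))
[48, 8, -9] (np.float64(330.69883714538014), np.float64(196.7220290182703))
[48, -8, -9] (np.float64(297.82466183387385), np.float64(196.6885825270382))
[-48, 8, -29] (np.float64(330.0709654216745), np.float64(393.8446710811704))
```

View pics/w3c.png

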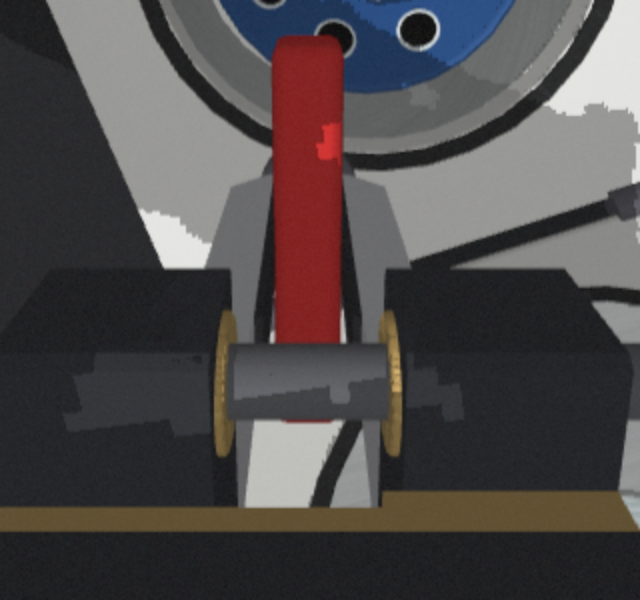

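The key sits centred in the grip, with bar edges as predicted. Socket is at (567.3,-256.2,174). Moving over it.

play_rows:
  translation:
    - [0.02,0.035,0]
    - [0.0376,0.069,0]
    - [0.0376,0.069,-0.02]
    - [0.0376,0.069,-0.045]
    - [0.0376,0.069,-0.056]
    - [0.0376,0.069,-0.056]
    - [0.0376,0.069,-0.056]
    - [0.0376,0.069,-0.056]
  yaw: [0,0,0,0,0,0,0,0]

```text
clock: 8.3
eef_pos: [567.5, -256.3, 248.3]
eef_rot: [3.14, 0.0, 1.429]
wrist_force: [-0.9, 0.5, -1.3]
finger_gap: 16.0
finger_force: 45.0
```

play_rows:
  translation:
    - [0,0,-0.003]
    - [0,0,-0.006]
    - [0,0,-0.009]
    - [0,0,-0.011]
    - [0,0,-0.013]
    - [0,0,-0.015]
    - [0,0,-0.015]
    - [0,0,-0.015]
  yaw: [0,0,0,0,0,0,0,0]

```text
clock: 9.3
eef_pos: [567.3, -256.2, 232.5]
eef_rot: [3.141, 0.0, 1.429]
wrist_force: [0.1, -1.1, -2.0]
finger_gap: 15.8
finger_force: 45.0
```

Tip is 8 mm into the socket with no resistance. Pushing to full depth.

play_rows:
  translation:
    - [0,0,-0.003]
    - [0,0,-0.006]
    - [0,0,-0.009]
    - [0,0,-0.012]
    - [0,0,-0.0135]
    - [0,0,-0.0145]
    - [0,0,-0.0145]
    - [0,0,-0.0145]
  yaw: [0,0,0,0,0,0,0,0]

```text
clock: 10.3
eef_pos: [567.3, -256.2, 218.0]
eef_rot: [3.141, 0.0, 1.429]
wrist_force: [-0.2, -0.0, -1.3]
finger_gap: 15.7
finger_force: 45.0
```

play_rows:
  translation:
    - [0,0,-0.0005]
    - [0,0,-0.001]
    - [0,0,-0.001]
    - [0,0,-0.001]
  yaw: [0,0,0,0]

```text
clock: 10.8
eef_pos: [567.4, -256.3, 217.7]
eef_rot: [3.141, 0.0, 1.429]
wrist_force: [-1.0, 1.1, 5.6]
finger_gap: 15.7
finger_force: 45.0
```

Bottomed (5.6 N upward). Turning anticlockwise.

play_rows:
  translation:
    - [0,0,0]
    - [0,0,0]
    - [0,0,0]
    - [0,0,0]
    - [0,0,0]
    - [0,0,0]
    - [0,0,0]
    - [0,0,0]
    - [0,0,0]
    - [0,0,0]
    - [0,0,0]
  yaw: [0.1,0.2,0.3,0.4,0.5,0.6,0.7,0.8,0.9,0.95,0.95]

```text
clock: 12.18
eef_pos: [567.7, -256.5, 217.7]
eef_rot: [3.141, 0.002, 2.378]
wrist_force: [2.5, -1.5, 5.4]
finger_gap: 15.4
finger_force: 45.0
```

```bash
python3 -c "
from h import *
s=telemetry.read_state();print(s['eef_pos'],s['eef_rot'],s['wrist_force'],s['moment'],s['joints'])"
```

```text
[ 567.73029726 -256.49146352  217.66257973] [3.14103718e+00 2.07925211e-03 2.37827367e+00] [ 2.50343271 -1.51193462  5.44188005] [-0.41818332 -0.6513306  -0.08818978] [-4.83102182e-01  4.55523201e-01  1.28027395e+00 -4.18173573e-05
  1.40364372e+00 -1.29057319e+00]
```

Moment −0.09 N m is about the lock's friction, so it is still turning. Continuing.

play_rows:
  translation:
    - [0,0,0]
    - [0,0,0]
    - [0,0,0]
    - [0,0,0]
  yaw: [0.07,0.14,0.2,0.2]

```text
clock: 12.68
eef_pos: [567.8, -256.5, 217.7]
eef_rot: [3.141, 0.002, 2.578]
wrist_force: [2.6, -1.0, 5.0]
finger_gap: 15.5
finger_force: 45.0
```

```bash
python3 -c "
from h import *
s=telemetry.read_state();print(s['eef_pos'],s['eef_rot'],s['wrist_force'],s['moment'])"
```

```text
[ 567.79252652 -256.45681632  217.69051479] [3.14135090e+00 2.30720469e-03 2.57809441e+00] [ 2.57120278 -1.03945674  5.01183807] [-0.43049224 -0.76750656 -0.13268301]
```

play_rows:
  translation:
    - [0,0,0]
    - [0,0,0]
    - [0,0,0]
  yaw: [0.06,0.1,0.1]

```text
clock: 13.05
eef_pos: [567.9, -256.5, 217.7]
eef_rot: [3.141, 0.003, 2.677]
wrist_force: [3.7, -1.9, 5.9]
finger_gap: 15.4
finger_force: 45.1
```

```bash
python3 -c "
from h import *
s=telemetry.read_state();print(s['eef_pos'],s['eef_rot'],s['wrist_force'],s['moment'])"
```

```text
[ 567.85723397 -256.46996413  217.70396908] [3.14146156e+00 2.50212220e-03 2.67749643e+00] [ 3.67625815 -1.881732    5.8598344 ] [-0.36410421 -0.87390666 -0.41355211]
```

play_rows:
  translation:
    - [0,0,0]
    - [0,0,0]
    - [0,0,0]
  yaw: [0.04,0.04,0.04]

```text
clock: 13.42
eef_pos: [567.8, -256.5, 217.7]
eef_rot: [3.142, 0.002, 2.717]
wrist_force: [3.2, -1.2, 5.0]
finger_gap: 15.7
finger_force: 45.2
```

```bash
python3 -c "
from h import *
s=telemetry.read_state();print(s['eef_pos'],s['eef_rot'],s['wrist_force'],s['moment'])"
```

```text
[ 567.84310791 -256.4781166   217.7065847 ] [3.14154145e+00 2.49651728e-03 2.71675872e+00] [ 3.20896337 -1.20111905  4.95856836] [-0.35035365 -0.80679473 -0.44923053]
```

Torque has saturated at the hard stop (about 0.45 N m against 0.12). I'll unwind slightly to free the key, then lift it out.

play_rows:
  translation:
    - [0,0,0]
    - [0,0,0]
    - [0,0,0.005]
    - [0,0,0.012]
    - [0,0,0.02]
    - [0,0,0.03]
    - [0,0,0.05]
    - [0,0,0.085]
    - [0,0,0.085]
  yaw: [-0.07,-0.12,-0.12,-0.12,-0.12,-0.12,-0.12,-0.12,-0.12]

```text
clock: 14.55
eef_pos: [567.7, -256.4, 305.0]
eef_rot: [3.141, 0.005, 2.599]
wrist_force: [0.2, 0.3, -1.5]
finger_gap: 15.8
finger_force: 45.0
```

```bash
python3 -c "
from h import *
s=telemetry.read_state();print(s['eef_pos'],s['eef_rot'],s['wrist_force'],s['moment'],s['joints'],s['finger_gap'])"
```

```text
[ 567.66060934 -256.40174759  305.00031737] [3.14136495 0.00456541 2.59875155] [ 0.17949878  0.28025483 -1.54503079] [-0.06925378 -0.03808183 -0.02112031] [-4.83024561e-01  4.18593237e-01  1.13488138e+00 -4.56297617e-05
  1.58354718e+00 -1.51098099e+00] 15.796203818454064
```

play_rows:
  translation:
    - [0.012,0.04,0]
    - [0.025,0.083,0]
    - [0.038,0.127,0]
    - [0.051,0.17,0]
    - [0.064,0.213,0]
    - [0.077,0.257,0]
    - [0.09,0.3,0]
    - [0.102,0.34,-0.02]
    - [0.11,0.368,-0.06]
    - [0.1127,0.3752,-0.11]
    - [0.1127,0.3752,-0.15]
    - [0.1127,0.3752,-0.17]
  yaw: [0,0,0,0,0,0,0,0,0,0,0,0]

```text
clock: 16.05
eef_pos: [678.7, 118.9, 128.7]
eef_rot: [-3.139, -0.003, 2.599]
wrist_force: [-0.8, -0.4, -0.5]
finger_gap: 15.6
finger_force: 45.0
```

play_rows:
  translation:
    - [0,0,0]
    - [0,0,0]
    - [0,0,0]
  yaw: [0,0,0]

```text
clock: 16.42
eef_pos: [680.6, 119.0, 133.7]
eef_rot: [3.14, 0.002, 2.599]
wrist_force: [-1.1, 0.1, -1.5]
finger_gap: 15.5
finger_force: 45.0
```

```bash
python3 - <<'E'
from h import *
grab('top','top1');c,s=grab('side','side1');print(s['eef_pos'],s['eef_rot'])
a=cv2.imread('pics/top1.png');b=cv2.imread('pics/side1.png')
def crop(im,u,v,w=66,h=50,s=6): return cv2.resize(im[v:v+h,u:u+w],None,fx=s,fy=s,interpolation=cv2.INTER_CUBIC)
cv2.imwrite('pics/comp1.png',np.vstack([np.hstack([crop(a,446,212),crop(a,258,180)]),np.hstack([crop(b,217,208),crop(b,380,98)])]))
E
```

```text
[680.42192744 119.00577451 133.37734607] [3.14035573e+00 1.61215695e-03 2.59872810e+00]
```

View pics/comp1.png

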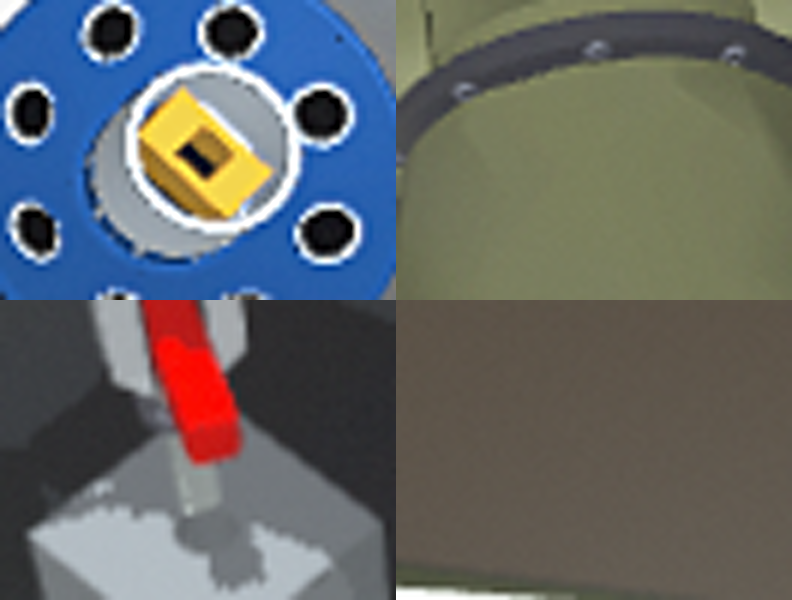

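The lock is now in line with the slot (top-left crop). In the side crop the key tip is at (198,512) and the well mouth's centre at (208,532).

```bash
python3 - <<'E'
from h import *
w=at('side1',217+208/6-.5,208+232/6-.5,52);print('well',w)
s=telemetry.read_state();Rm=R.from_euler('xyz',s['eef_rot']).as_matrix()
tip=s['eef_pos']+Rm@np.array([0,0,66.4]);u,v=proj('side1',tip);print('tip pred crop',(u+.5-217)*6,(v+.5-208)*6+300, tip)
print('well pred',[((proj('side1',np.array(q))[0]+.5-217)*6,(proj('side1',np.array(q))[1]+.5-208)*6+300) for q in([680,119,52],)])
d=lambda a,b:(lambda e:np.arctan2(e[1],e[0]))(at('top1',446+b[0]/6,212+b[1]/6,174)-at('top1',446+a[0]/6,212+a[1]/6,174))
print('lock edge yaw',d((180,88),(270,170)),d((140,130),(228,215)))
E
```

```text
well [679.87784028 116.9312866   52.        ]
tip pred crop 197.47045011804073 507.04275934875636 [680.40786296 119.0058353   66.62515558]
well pred [(np.float64(203.28984594680736), np.float64(535.8073720128225))]
lock edge yaw -2.3751154099108893 -2.4034713142492476
```

play_rows:
  translation:
    - [0,-0.0005,-0.008]
    - [0,-0.0005,-0.013]
    - [0,-0.0005,-0.018]
    - [0,-0.0005,-0.024]
    - [0,-0.0005,-0.03]
    - [0,-0.0005,-0.03]
    - [0,-0.0005,-0.03]
  yaw: [0,0,0,0,0,0,0]

```text
clock: 17.4
eef_pos: [680.1, 118.6, 102.1]
eef_rot: [3.141, 0.0, 2.599]
wrist_force: [0.2, -0.3, -0.6]
finger_gap: 15.9
finger_force: 45.0
```

play_rows:
  translation:
    - [0,0,-0.008]
    - [0,0,-0.015]
    - [0,0,-0.022]
    - [0,0,-0.028]
    - [0,0,-0.031]
    - [0,0,-0.0325]
    - [0,0,-0.0325]
    - [0,0,-0.0325]
  yaw: [0,0,0,0,0,0,0,0]

```text
clock: 18.4
eef_pos: [680.1, 118.6, 69.7]
eef_rot: [3.141, 0.0, 2.599]
wrist_force: [-0.3, -0.5, -0.8]
finger_gap: 15.8
finger_force: 45.0
```

play_rows:
  translation:
    - [0,0,-0.0005]
    - [0,0,-0.001]
    - [0,0,-0.001]
    - [0,0,-0.001]
  yaw: [0,0,0,0]

```text
clock: 18.9
eef_pos: [680.0, 118.5, 68.5]
eef_rot: [3.142, 0.0, 2.599]
wrist_force: [-0.3, 0.4, -0.4]
finger_gap: 15.7
finger_force: 45.0
```

play_rows:
  translation:
    - [0,0,-0.0005]
    - [0,0,-0.0005]
    - [0,0,-0.0005]
    - [0,0,-0.0005]
    - [0,0,-0.0005]
    - [0,0,-0.0005]
    - [0,0,-0.0005]
    - [0,0,0.03]
    - [0,0,0.08]
    - [0,0,0.13]
    - [0,0,0.19]
    - [0,0,0.235]
  yaw: [0,0,0,0,0,0,0,0,0,0,0,0]
  hand: 1

```text
clock: 20.4
eef_pos: [679.9, 118.5, 306.5]
eef_rot: [3.14, 0.002, 2.599]
wrist_force: [0.0, 0.2, 0.2]
finger_gap: 94.0
finger_force: 0.0
```

play_rows:
  translation:
    - [-0.01,-0.035,0]
    - [-0.022,-0.075,0]
    - [-0.034,-0.115,0]
    - [-0.046,-0.155,0]
    - [-0.058,-0.195,0]
    - [-0.07,-0.235,0]
    - [-0.082,-0.275,0]
    - [-0.094,-0.315,0]
    - [-0.105,-0.35,0]
    - [-0.1125,-0.3748,0]
    - [-0.1125,-0.3748,0]
    - [-0.1125,-0.3748,0]
  yaw: [-0.1,-0.22,-0.34,-0.46,-0.58,-0.7,-0.82,-0.94,-1.06,-1.169,-1.169,-1.169]
  hand: 0.85

```text
clock: 21.9
eef_pos: [567.7, -255.7, 303.5]
eef_rot: [3.142, -0.0, 1.432]
wrist_force: [0.5, -0.4, -0.8]
finger_gap: 79.7
finger_force: 0.0
```

play_rows:
  translation:
    - [0,0,0]
    - [0,0,0]
    - [0,0,0]
  yaw: [0,0,0]

```text
clock: 22.28
eef_pos: [567.6, -255.9, 303.5]
eef_rot: [3.142, 0.0, 1.431]
wrist_force: [1.0, -0.1, -0.2]
finger_gap: 80.0
finger_force: 0.0
```

```bash
python3 - <<'E'
from h import *
c,s=grab('wrist','w4');print(s['eef_pos'],s['eef_rot'],s['finger_gap'])
grab('side','side2');grab('top','top2')
u,v=[int(x) for x in proj('w4',np.array([567.5,-256.3,184]))];print(u-50,v-50)
im=cv2.imread('pics/w4.png');b=cv2.imread('pics/side2.png')
A=cv2.resize(im[v-50:v+50,u-50:u+50],(500,500),interpolation=cv2.INTER_CUBIC)
B=cv2.resize(b[190:290,217:277],(300,500),interpolation=cv2.INTER_CUBIC)
cv2.imwrite('pics/comp2.png',np.hstack([A,B]))
E
```

```text
[ 567.62448898 -255.92879811  303.47761532] [3.14153867e+00 8.21185156e-06 1.43057784e+00] 79.996109490244
263 181
```

View pics/comp2.png

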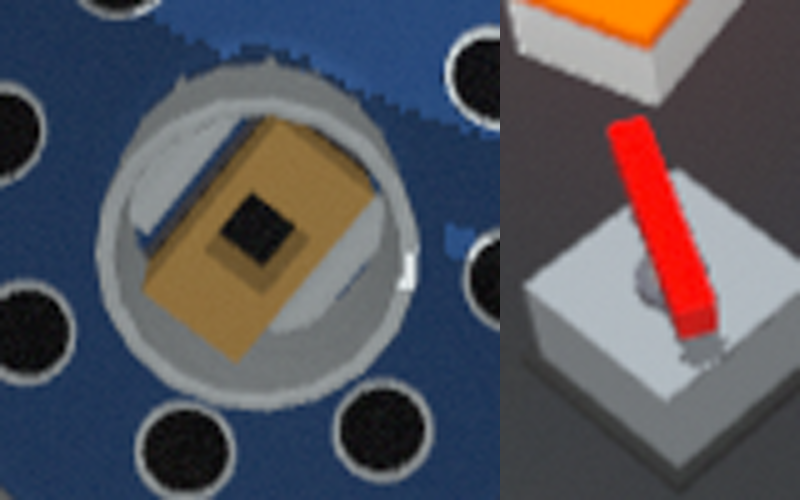

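The lock head is parallel to the slot, the rim centre is at pixel (313.9,230.9), and the key is seated upright in its holder.

```bash
python3 -c "
from h import *
print(at('w4',313.9,230.9,184))
a=cv2.imread('pics/top2.png');g=cv2.cvtColor(a,6)
print(g[300,205:225],g[300,305:325],g[243:262,265],g[343:360,265])"
```

```text
[ 567.70413136 -255.61350563  184.        ]
[ 73  74  73  74  73  74  71  63  82 255 160 129 190  84  64  68  69  66
  69  67] [ 66  66  66  66  64  49 157 232 255 208  60  61  68  69  69  70  68  68
  68  68] [ 67  69  67  68  68  66  64  53 134 255 166 162 255 101  53  62  65  66
  66] [ 68  69  70  69  68  67  89 171 255 244  48  69  75  75  75  76  75]
```

play_rows:
  translation:
    - [0,0.0003,-0.04]
    - [0,0.0003,-0.08]
    - [0,0.0003,-0.115]
    - [0,0.0003,-0.14]
    - [0,0.0003,-0.15]
    - [0,0.0003,-0.1535]
    - [0,0.0003,-0.1535]
    - [0,0.0003,-0.1535]
  yaw: [0,0,0,0,0,0,0,0]

```text
clock: 23.42
eef_pos: [567.8, -256.1, 150.9]
eef_rot: [3.14, 0.0, 1.43]
wrist_force: [0.1, 0.2, -0.8]
finger_gap: 79.6
finger_force: 0.0
```

play_rows:
  translation:
    - [0,0,0]
    - [0,0,0]
    - [0,0,0]
    - [0,0,0]
    - [0,0,0]
    - [0,0,0]
  yaw: [0,0,0,0,0,0]
  hand: 0.4
  force: 50

```text
clock: 24.18
eef_pos: [567.6, -256.0, 150.2]
eef_rot: [3.141, 0.0, 1.43]
wrist_force: [1.7, -0.2, 1.3]
finger_gap: 55.8
finger_force: 50.7
```

```bash
python3 -c "
from h import *
print(at('top2',213.5,300,24),at('top2',315,300,24),at('top2',265,251,24),at('top2',265,352.5,24))
s=telemetry.read_state();print(s['finger_gap'],s['finger_force'],s['wrist_force'])"
```

```text
[473.26377927 290.00357207  24.        ] [468.38311808  69.0713668   24.        ] [579.42031994 176.89246532  24.        ] [358.39935284 178.84218299  24.        ]
55.78561912671709 50.70911508053541 [ 1.65491042 -0.21443244  1.30235101]
```

Gripped at 55.8 mm. Lifting straight up slowly.

play_rows:
  translation:
    - [0,0,0.004]
    - [0,0,0.01]
    - [0,0,0.018]
    - [0,0,0.028]
    - [0,0,0.038]
    - [0,0,0.05]
    - [0,0,0.062]
    - [0,0,0.075]
    - [0,0,0.088]
    - [0,0,0.1]
    - [0,0,0.115]
    - [0,0,0.13]
  yaw: [0,0,0,0,0,0,0,0,0,0,0,0]

```text
clock: 25.68
eef_pos: [567.5, -256.0, 281.0]
eef_rot: [3.142, 0.0, 1.43]
wrist_force: [0.2, -0.7, -7.4]
finger_gap: 55.5
finger_force: 50.7
```

```bash
python3 -c "
from h import *
s=telemetry.read_state();print(s['eef_pos'],s['eef_rot'],s['finger_gap'],s['finger_force'],s['wrist_force'],s['moment'],s['joints'])"
```

```text
[ 567.47018311 -255.97037447  281.0252995 ] [3.14151789e+00 3.31915504e-05 1.42979587e+00] 55.46175305443712 50.7089751935564 [ 0.22795653 -0.66468912 -7.38915877] [-0.06261288  0.03389425  0.00496495] [-4.82569308e-01  4.26622860e-01  1.17734261e+00 -6.23434639e-06
  1.53754562e+00 -3.41568650e-01]
```

play_rows:
  translation:
    - [-0.004,0.018,0.01]
    - [-0.012,0.05,0.015]
    - [-0.021,0.09,0.015]
    - [-0.03,0.132,0.015]
    - [-0.04,0.174,0.015]
    - [-0.049,0.216,0.015]
    - [-0.059,0.258,0.01]
    - [-0.069,0.3,0]
    - [-0.078,0.342,-0.01]
    - [-0.087,0.38,-0.03]
    - [-0.094,0.412,-0.05]
    - [-0.0985,0.43,-0.075]
  yaw: [0,0,0,0,0,0,0,0,0,0,0,0]

```text
clock: 27.18
eef_pos: [468.0, 176.0, 205.1]
eef_rot: [3.141, -0.001, 1.431]
wrist_force: [-0.3, 0.2, -7.6]
finger_gap: 55.6
finger_force: 50.8
```

play_rows:
  translation:
    - [-0.001,0.0055,-0.025]
    - [-0.001,0.0055,-0.055]
    - [-0.001,0.0055,-0.08]
    - [-0.001,0.0055,-0.1]
    - [-0.001,0.0055,-0.115]
    - [-0.001,0.0055,-0.125]
    - [-0.001,0.0055,-0.13]
    - [-0.001,0.0055,-0.13]
    - [-0.001,0.0055,-0.13]
  yaw: [0,0,0,0,0,0,0,0,0]

```text
clock: 28.3
eef_pos: [468.3, 179.6, 75.4]
eef_rot: [3.141, -0.0, 1.43]
wrist_force: [0.4, 0.5, -7.4]
finger_gap: 55.4
finger_force: 50.8
```

```bash
python3 - <<'E'
from h import *
c,s=grab('side','side3');print(s['eef_pos'],s['eef_rot'],s['wrist_force'],s['finger_gap'])
cv2.imwrite('pics/side3c.png',cv2.resize(c['pixels'][200:460,180:480,::-1],None,fx=2,fy=2))
print([((proj('side3',np.array(q))[0]-180)*2,(proj('side3',np.array(q))[1]-200)*2) for q in([468,179.6,7],[468,179.6,34])])
E
```

```text
[468.25243866 179.59832702  75.43685794] [ 3.14087268e+00 -3.68304531e-04  1.42972953e+00] [ 0.40548998  0.48538746 -7.4211549 ] 55.38706283873201
[(np.float64(275.4856242783193), np.float64(286.46872656871653)), (np.float64(276.03496781894944), np.float64(272.78596824544536))]
```

View pics/side3c.png

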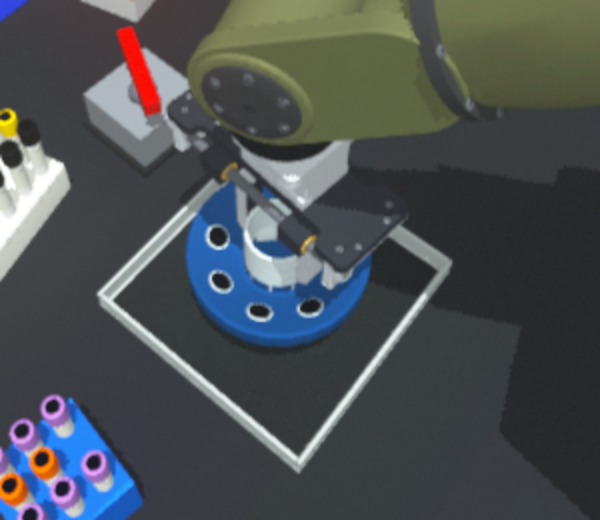

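The rotor is level over the tray (dish centred near (278,270) in the crop, tray centre predicted at (275,286) on the floor). Its underside is at about 35 mm, so I'm lowering gently.

play_rows:
  translation:
    - [0,0,-0.006]
    - [0,0,-0.012]
    - [0,0,-0.016]
    - [0,0,-0.019]
    - [0,0,-0.021]
    - [0,0,-0.0225]
    - [0,0,-0.024]
    - [0,0,-0.025]
    - [0,0,-0.026]
    - [0,0,-0.0265]
    - [0,0,-0.0265]
    - [0,0,-0.0265]
  yaw: [0,0,0,0,0,0,0,0,0,0,0,0]

```text
clock: 29.85
eef_pos: [468.0, 179.5, 48.5]
eef_rot: [3.142, -0.0, 1.43]
wrist_force: [0.2, -0.4, -7.7]
finger_gap: 55.5
finger_force: 50.8
```

play_rows:
  translation:
    - [0,0,-0.0003]
    - [0,0,-0.0006]
    - [0,0,-0.001]
    - [0,0,-0.001]
  yaw: [0,0,0,0]

```text
clock: 30.35
eef_pos: [468.0, 179.5, 47.4]
eef_rot: [-3.142, -0.0, 1.43]
wrist_force: [0.3, -0.2, -7.5]
finger_gap: 55.4
finger_force: 50.8
```

play_rows:
  translation:
    - [0,0,-0.0003]
    - [0,0,-0.0006]
    - [0,0,-0.001]
    - [0,0,-0.001]
  yaw: [0,0,0,0]

```text
clock: 30.85
eef_pos: [468.1, 179.6, 47.1]
eef_rot: [3.141, -0.0, 1.43]
wrist_force: [-2.7, -1.5, 5.2]
finger_gap: 55.5
finger_force: 50.9
```

Contact. Releasing and retreating.

play_rows:
  translation:
    - [0,0,0.0003]
    - [0,0,0.0003]
    - [0,0,0.0003]
    - [0,0,0.0003]
    - [0,0,0.0003]
    - [0,0,0.0003]
    - [0,0,0.01]
    - [0,0,0.03]
    - [0,0,0.06]
    - [0,0,0.1]
    - [0,0,0.15]
    - [0,0,0.2]
  yaw: [0,0,0,0,0,0,0,0,0,0,0,0]
  hand: 0.83

```text
clock: 32.35
eef_pos: [467.6, 179.4, 248.8]
eef_rot: [3.141, -0.0, 1.43]
wrist_force: [-0.4, -0.3, -0.8]
finger_gap: 78.0
finger_force: 0.0
```

play_rows:
  translation:
    - [-0.02,-0.04,0.02]
    - [-0.04,-0.09,0.03]
    - [-0.05,-0.14,0.03]
    - [-0.05,-0.2,0.03]
    - [-0.05,-0.25,0.03]
    - [-0.05,-0.25,0.03]
  yaw: [0,0,0,0,0,0]

```text
clock: 33.1
eef_pos: [417.6, -72.9, 277.0]
eef_rot: [3.141, 0.0, 1.426]
wrist_force: [-0.1, 0.7, 0.6]
finger_gap: 78.0
finger_force: 0.0
```

```bash
python3 - <<'E'
from h import *
grab('top','top4');c,s=grab('side','side4');print(s['clock'],s['eef_pos'],s['finger_gap'])
a=cv2.imread('pics/top4.png');b=cv2.imread('pics/side4.png')
o=np.hstack([cv2.resize(a[110:410,110:350],(400,500)),cv2.resize(b[190:480,120:352],(400,500))])
cv2.imwrite('pics/comp4.png',o)
E
```

```text
33.15 [417.71479807 -71.37242367 276.93587144] 78.166113301226
```

View pics/comp4.png

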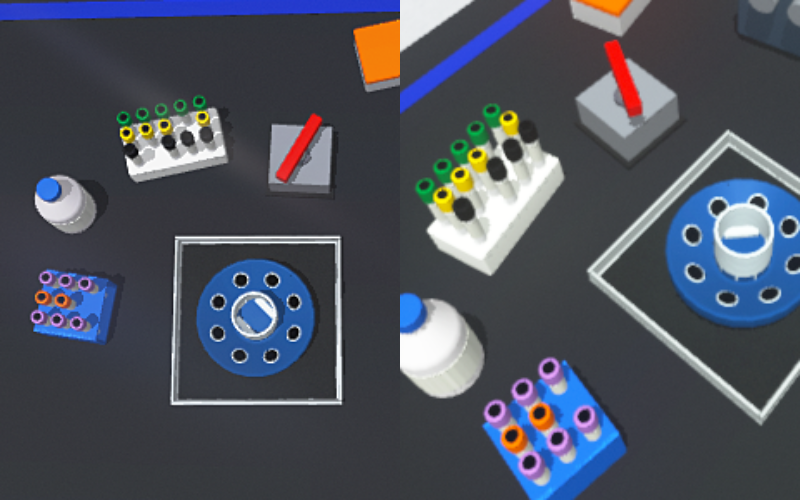

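The rotor stands upright in the middle of the tray (dish centred at (256,318), tray spanning (172–341, 237–403)), the key is in its holder, and the racks and bottle are undisturbed. Handing in.

```bash
python3 -c "
from cell import manip;print(manip.sign_off())"
```

```text
the job is handed in; nothing more can be done
None
```

I turned the lock to its stop with the key, put the key back in its holder, set the rotor upright in the middle of the tray and handed the job in at about 33 s; the racks and bottle look undisturbed.

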